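Square the cuvette strip in its carrier and lift the carrier level

TASK

One of the two clear cuvette strips, the one in the carrier's near bay, was dropped in askew: push it square into its bay's corner, flush along the centre rib and up against the end stop, while the blue carrier stands in its dock. Then take the carrier by its handle, lift it level out of the dock, with both strips still seated in their corners, and finish the program while holding it steady in the air, at least 10 cm above the dock and hanging from your fingers alone. Leave the timer, the wash bottle and the two specimen cups where they stand.

Things in the scene. Friction and masses are not known exactly. Their poses are not given: they have to be found in the camera images.
- carrier: blue strip carrier, loose, 0.42 kg, 144 (x) x 224 (y) x 82 (z) mm, standing in the dock. Origin in its underside below the handle's middle; its x points away from the robot, y along the rib to the end stops (turned up to 0.3 rad). Floor 6 mm thick, y -116 to +108. Centre rib x -12 to +12, top z 26. End stops' inner faces y +100, top z 26. Bays are open at the outer side and the -y end
- carrier_handle (a point): centre of the carrier's grey grip bar, 70 mm above its underside: 14 mm thick (x), 114 mm long (y), 24 mm high (z 58 to 82), 32 mm free between it and the rib below; it stands on two 13 mm steel posts at y +-46 mm. The loaded carrier balances within about 5 mm of this point. Axes as the carrier's
- corner_front (a point): corner of the near bay (the bay on the carrier's -x side): the point at floor level, 6 mm above the carrier's underside, where the rib's side face meets the end stop's inner face; axes as the carrier's. The strip is home when its +x side lies along the rib and its +y end against the stop: its centre is then at (-15, -96, +25) mm from here
- corner_back (a point): the same corner of the far bay (the +x side of the rib), axes as the carrier's; the far strip is home here from the start, its centre at (+15, -96, +25) mm
- strip_front_center (a point): centre, half-way up, of the clear cuvette strip in the near bay, which lies askew: ten round cuvettes in a row, 30 (x) x 192 (y) x 50 (z) mm, the lower 30 mm a firm straight-sided tray, about 0.07 kg, loose on the carrier's floor; y along its length. It starts turned by up to 0.1 rad, its middle 15 to 30 mm off the rib, its end 8 to 24 mm off the stop
- strip_back_center (a point): centre, half-way up, of the other clear cuvette strip, same size, loose, already home in the far bay
- dock: fixed aluminium dock plate, 172 x 250 mm, 4 mm thick, origin on the worktop below the carrier's origin, axes as the carrier's; four black corner guides, tops 10 mm above the worktop (level with the carrier's floor), keep the carrier from sliding, with 2 to 3 mm play; it comes out straight up
- timer_center (a point): centre of the white timer, 45 x 75 x 63 mm, a bystander
- wash_bottle_center (a point): white wash bottle with blue collar and bent spout, 70 mm across, 208 mm high; a point on the bottle's axis 75 mm up; a bystander
- specimen_cup_a_center (a point): centre of the white specimen cup with yellow lid, 54 mm across, 66 mm high; a bystander
- specimen_cup_b_center (a point): centre of the white specimen cup with white lid, 54 mm across, 66 mm high; a bystander

How it is judged:
By the outcome, as a careful person would: the job done as asked, in the order asked, and still so for the second after the job is handed in, while the arm keeps its last pose, push and grip.
It also fails if it takes over 64 s, if anything falls off the work surface, if the arm or the gripper's body presses on something with over 40 N, if the wrist force passes 120 N, or if a joint passes its speed limit or range.

ROBOT

A 6-joint arm with a two-finger parallel gripper is mounted at the origin on a cart in front of the work surface, level with it; the furniture and walls round the work are solid. World frame = base frame: x ahead of the robot, y to its left, z up, the work surface at z = 0. Lengths are in m, angles in rad, forces in N, time in s.
With the tool pointing down it reaches from about 0.3 to 0.85 m from the base axis. Payload 5.4 kg.
Tool frame: the origin (TCP) lies at the very end of the fingers, on their centre line; the grasp point (between the pads) lies 19 mm behind it; y points along the fingers, x is the direction in which the jaws open and shut, and the axes are right-handed (so a half turn about y gives the same grasp; the last joint's range is limited). The gripper opens to 85 mm and grips with 20 to 120 N. Pads are 22 mm wide; open, the fingers measure 114 mm over their backs; the gripper's body (76 mm by 85 mm) begins 54 mm behind the grasp point. The pads swing forward as they close: fully open they stand 13 mm farther back than shut.
Start: joints at [-1.355, 0.158, 1.597, -0, 1.386, -0.21], TCP at [0.237, -0.524, 0.231] pointing down, gripper open.
Joint ranges: [-2.91, 2.91], [-0.94, 2.29], [0.18, 2.7], [-1.29, 4.43], [0.17, 2.64], [-3, 3]. Speed limits (rad/s): [2.57, 2.57, 3.14, 3.14, 3.14, 3.14].

INTERFACE

Orientations are given as a rotation vector (axis times angle).
In Python, from workcell import ctrl, eyes gives the robot as it stands.
- The arm moves only by the tool carry_out, never from a script. Its argument "plan" is a list of rows, each an object with "hand": the gripper's target within -1 to 1 (fully open at 1, half-way at 0, shut at -1); "slide": the shift along the world's x, y, z each as a share of 0.1 m, from -1 to 1, a list of three; "delta_rot": the turn, a rotation vector about the world's x, y, z each as a share of pi rad, from -1 to 1, a list of three. In form: [{"hand": hand, "slide": [dx, dy, dz], "delta_rot": [rx, ry, rz]}, ...]. A call has 1 to 10 rows; each row is the pose to reach, as a shift and turn from the pose measured when the call began, turning the shorter way round; what a row does not reach only later rows make up. A row lasts 1/12 s, in which the tool goes at most 41.7 mm and 7.16 degrees, less where a joint would pass 70% of its speed; a pose out of reach is approached as far as the arm can. A call with a number of a shift or a turn outside -1 to 1 is refused whole. A call with a gripper value outside its range is refused whole. The fingers move at their own pace and stop on an object; "force" is the grip in N (left out, the last holds). Time passes only in rows, so rows that repeat a pose let the fingers close. It gives the time, the measured TCP pose, the force and the opening at its end, in the units of the state.
- ctrl.get_state(): the state, without advancing time (a new reading comes with each control period).
- eyes.grab_frame(name): name is "scene" or "top"; returns (picture, depth): 420x560x3 uint8, red, green, blue; 420x560 float32, m along the optical axis (not along the pixel's ray), 0 where there is no reading.
- eyes.calibration(name): a dict with "intrinsics" (3x3 intrinsics, pixels), "dist" ([k1, k2, p1, p2, k3] as OpenCV has them; the pictures are not rectified), "xyz" and "rotation" of the camera in the world. Camera axes: x right, y down, z forward; pixel columns grow to the right and rows downward; lengths in m; the calibration is good to about 2 mm. A picture is of the moment at which its call begins. calibration takes no time and is no camera call.
- ctrl.hand_in(): hands the job in, once; it reports no verdict.
The state is a dict: "time_s": time; "q": joint angles; "qvel": joint speeds; "tau": joint torques, N m; "position": TCP position; "orientation": TCP orientation; "wrist_force": force on the tool from outside, world axes, zero at the start; "torque": the same for the moment, N m; "opening": finger opening in m.
Only numpy, scipy, OpenCV 4.12 (cv2) and the standard library are available. Lean on these libraries where they do the work, as an engineer would, in place of code of your own. Each camera call takes 0.05 s, during which the arm holds its last target.

## Working session

There is one attempt and no reset: what is moved stays moved. The work goes in short steps, Python scripts to look and compute and a tool call to move; the robot and the scene stay as the last step left them, time stands still between calls to the robot, and variables do not carry over. Pictures are saved under pics/ and viewed, and the job is handed in when it is done.

Besides the shell and the picture viewer there is one more tool, called as name([rows], argument=value, ...), one row to a line, values as JSON. carry_out: Moves the arm, as the interface text tells. Shift numbers are shares of 0.1 m and turn numbers shares of pi rad, none past 1 either way. Its arguments: {"type":"object","properties":{"plan":{"type":"array"},"force":{"type":"number"}},"required":["plan"]}

```bash
mkdir -p pics; ls; python3 - <<'E'
from workcell import ctrl, eyes
import cv2,numpy as np
print(ctrl.get_state())
for n in("scene","top"):
    p,d=eyes.grab_frame(n); cv2.imwrite(f"pics/{n}0.png",p[:,:,::-1]); np.save(f"pics/{n}0.npy",d)
    c=eyes.calibration(n); print(n,{k:np.round(v,4).tolist() for k,v in c.items()})
E
```

```text
pics
{'time_s': 0.0, 'q': array([-1.35510057e+00,  1.59066677e-01,  1.59823355e+00,  2.99297163e-05,
        1.38620381e+00, -2.10126829e-01]), 'qvel': array([-0.00076926, -0.00149312,  0.00086642,  0.00132167,  0.00131788,
       -0.00198176]), 'tau': array([ 2.72751626e-03, -3.96003985e+01, -3.31427693e+01, -7.92705737e-05,
        8.28156306e-03,  2.88276837e-06]), 'position': array([ 0.237359  , -0.52306394,  0.23030634]), 'orientation': array([-1.37967086,  0.89100011, -0.88880778]), 'wrist_force': array([ 1.05774224, -0.35498402, -1.24429047]), 'torque': array([ 0.02902685,  0.00495698, -0.01733581]), 'opening': 0.08542588651574982}
scene {'intrinsics': [[460.7915, 0.0, 275.9188], [0.0, 460.7915, 216.5552], [0.0, 0.0, 1.0]], 'dist': [-0.0985, 0.0, 0.0, 0.0, 0.0], 'xyz': [0.6648, -0.6492, 1.3061], 'rotation': [-2.6235, -0.1511, 0.0543]}
top {'intrinsics': [[460.5568, 0.0, 279.3782], [0.0, 460.5568, 200.7289], [0.0, 0.0, 1.0]], 'dist': [-0.1332, 0.0, 0.0, 0.0, 0.0], 'xyz': [0.2938, 0.0386, 1.3625], 'rotation': [-2.1405, 2.1032, -0.219]}
```

View pics/scene0.png

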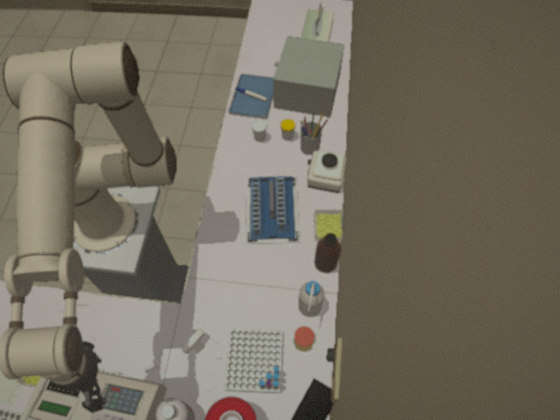

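View pics/top0.png

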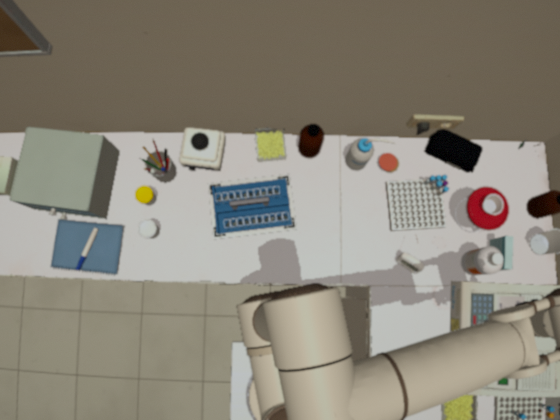

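The scene view shows the carrier at about (272,209), the top view at about (251,205). The near strip is the lower row in the top view and the left row in the scene view. I'll zoom in on both.

```bash
cat > h.py <<'E'
from workcell import ctrl, eyes
import cv2,numpy as np
from scipy.spatial.transform import Rotation as R
def cal(n):
    c=eyes.calibration(n); r=np.array(c["rotation"],float)
    Rm=r if r.shape==(3,3) else R.from_rotvec(r).as_matrix()
    return np.array(c["intrinsics"]),np.array(c["dist"]),np.array(c["xyz"]),Rm
def onz(n,uv,z):
    K,D,t,Rm=cal(n); p=cv2.undistortPoints(np.array(uv,float).reshape(-1,1,2),K,D).reshape(-1,2)
    d=np.c_[p,np.ones(len(p))]@Rm.T
    return t+d*((z-t[2])/d[:,2])[:,None]
def proj(n,X):
    K,D,t,Rm=cal(n); X=np.array(X,float).reshape(-1,3)
    return cv2.projectPoints((X-t)@Rm,np.zeros(3),np.zeros(3),K,D)[0].reshape(-1,2)
def cloud(n,d):
    v,u=np.mgrid[0:420,0:560]; K,D,t,Rm=cal(n)
    p=cv2.undistortPoints(np.c_[u.ravel(),v.ravel()].astype(float).reshape(-1,1,2),K,D).reshape(-1,2)
    P=(np.c_[p,np.ones(len(p))]*d.reshape(-1,1))@Rm.T+t
    P[d.ravel()==0]=np.nan
    return P.reshape(420,560,3)
def snap(tag,boxes=None,s=6):
    out={}
    for n in("scene","top"):
        p,d=eyes.grab_frame(n); cv2.imwrite(f"pics/{n}{tag}.png",p[:,:,::-1]); np.save(f"pics/{n}{tag}.npy",d); out[n]=(p,d)
    return out
E
python3 - <<'E'
from h import *
for n,(a,b,c,d) in {"scene":(225,165,325,255),"top":(200,165,310,245)}.items():
    im=cv2.imread(f"pics/{n}0.png")[b:d,a:c]; cv2.imwrite(f"pics/{n}0z.png",cv2.resize(im,None,fx=6.5,fy=6.5,interpolation=cv2.INTER_CUBIC))
for n,uv in (("scene",(272,209)),("top",(251,205))):
    print(n,onz(n,[uv],0.05))
    P=cloud(n,np.load(f"pics/{n}0.npy")); u,v=uv; print(P[v-2:v+3:2,u])
E
```

```text
scene [[0.55278775 0.08063798 0.05      ]]
[[0.55473009 0.06940814 0.08157069]
 [0.55588732 0.06043778 0.08476654]
 [0.55599084 0.05833509 0.07614955]]
top [[0.5414448  0.11106751 0.05      ]]
[[0.54093567 0.10939727 0.08320785]
 [0.54536503 0.11221509 0.02922553]
 [0.53898116 0.11192692 0.03136301]]
```

View pics/scene0z.png

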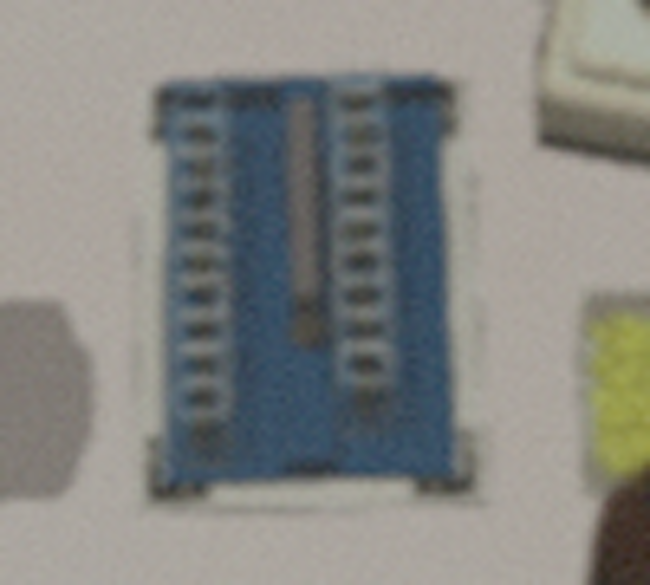

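View pics/top0z.png

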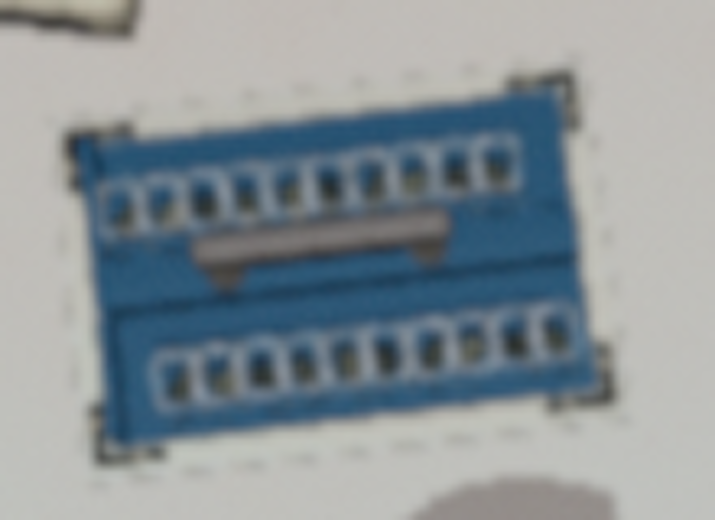

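```bash
cat > pose.py <<'E'
from h import *
def masks(p):
    hsv=cv2.cvtColor(p,cv2.COLOR_RGB2HSV); return hsv
def carrier_top(p):
    hsv=cv2.cvtColor(p,cv2.COLOR_RGB2HSV)
    m=cv2.inRange(hsv,(98,110,60),(120,255,220)); m[:160]=0;m[250:]=0;m[:,:195]=0;m[:,320:]=0
    m=cv2.morphologyEx(m,cv2.MORPH_CLOSE,np.ones((15,15)))
    c=max(cv2.findContours(m,cv2.RETR_EXTERNAL,cv2.CHAIN_APPROX_NONE)[0],key=cv2.contourArea)
    return m,c.reshape(-1,2)
if __name__=="__main__":
    s=ctrl.get_state(); print(R.from_rotvec(s["orientation"]).as_matrix().round(3))
    p=cv2.imread("pics/top0.png")[:,:,::-1].copy()
    m,c=carrier_top(p); 
    for z in(.004,.010,.03):
        X=onz("top",c,z)[:,:2]; (cx,cy),wh,a=cv2.minAreaRect((X*1000).astype(np.float32)); print(z,cx,cy,wh,a)
    # grey bar by depth
    for n in("top","scene"):
        P=cloud(n,np.load(f"pics/{n}0.npy")); 
        b=(P[...,2]>.073)&(P[...,2]<.1)&(np.abs(P[...,0]-.55)<.06)&(np.abs(P[...,1]-.1)<.13)
        Q=P[b]; print(n,len(Q),Q.mean(0),cv2.minAreaRect((Q[:,:2]*1000).astype(np.float32)))
    # bar by color
    for n,bx in(("top",(225,180,275,212)),("scene",(262,172,280,222))):
        q=cv2.imread(f"pics/{n}0.png")[:,:,::-1]; a0,b0,a1,b1=bx
        hsv=cv2.cvtColor(q.copy(),cv2.COLOR_RGB2HSV)
        mm=np.zeros(q.shape[:2],np.uint8); mm[b0:b1,a0:a1]=(hsv[b0:b1,a0:a1,1]<70)*255
        k,l,st,ce=cv2.connectedComponentsWithStats(mm); i=1+np.argmax(st[1:,4]); print(n,st[i],ce[i])
        v,u=np.where(l==i); X=onz(n,np.c_[u,v],.086); print(cv2.minAreaRect((X[:,:2]*1000).astype(np.float32)),X.mean(0))
E
python3 pose.py
```

```text
[[ 0.413 -0.     0.911]
 [-0.911  0.002  0.413]
 [-0.002 -1.     0.   ]]
0.004 550.896240234375 114.63394927978516 (142.23214721679688, 222.1094512939453) 7.928157329559326
0.01 549.7606201171875 114.29800415039062 (141.60400390625, 221.1284942626953) 7.928160667419434
0.03 545.9751586914062 113.1781234741211 (139.51007080078125, 217.858642578125) 7.928157329559326
top 217 [0.54673723 0.11446783 0.08478109] ((547.9761352539062, 115.459716796875), (15.541178703308105, 114.02642059326172), 7.489790439605713)
scene 151 [0.54647177 0.10897912 0.08194986] ((546.1149291992188, 113.37427520751953), (12.674298286437988, 113.87081909179688), 7.097812175750732)
top [225 186  50  24 592] [249.34628378 197.27195946]
((555.6165161132812, 112.17464447021484), (53.07188415527344, 142.6463623046875), 8.32619571685791) [0.55684519 0.11438604 0.086     ]
scene [262 172  18  50 565] [273.20353982 193.46902655]
((544.6461791992188, 106.85005950927734), (54.786643981933594, 180.5518798828125), 6.558168411254883) [0.55267619 0.11710133 0.086     ]
```

```bash
cat > strip.py <<'E'
from h import *
import sys
O=np.array([.548,.115]); A=np.radians(7.6)
def tocar(X): 
    d=X[:,:2]-O; c,s=np.cos(A),np.sin(A); return np.c_[d@[c,s],d@[-s,c]]*1000
def toworld(c): 
    c=np.array(c,float).reshape(-1,2)/1000; k,s=np.cos(A),np.sin(A); return np.c_[c[:,0]*k-c[:,1]*s,c[:,0]*s+c[:,1]*k]+O
def strips(n,p,z=.060):
    # rim pixels: lighter/less saturated than blue
    hsv=cv2.cvtColor(p,cv2.COLOR_RGB2HSV)
    v,u=np.mgrid[0:420,0:560]; X=tocar(onz(n,np.c_[u.ravel(),v.ravel()],z)); 
    sat=hsv[...,1].ravel(); 
    for name,(xa,xb) in {"near":(-68,-9),"far":(9,60)}.items():
        sel=(X[:,0]>xa)&(X[:,0]<xb)&(X[:,1]>-125)&(X[:,1]<105)&(sat<110)
        m=sel.reshape(420,560).astype(np.uint8)*255
        m=cv2.morphologyEx(m,cv2.MORPH_CLOSE,np.ones((5,5)))
        k,l,st,ce=cv2.connectedComponentsWithStats(m); i=1+np.argmax(st[1:,4])
        pts=X[(l==i).ravel()]
        print(n,name,len(pts),cv2.minAreaRect(pts.astype(np.float32)))
def overlay(n,p,tag,sx=None):
    im=p[:,:,::-1].copy(); S=6; bx=(225,165,325,255) if n=="scene" else (200,165,310,245)
    im=cv2.resize(im[bx[1]:bx[3],bx[0]:bx[2]],None,fx=S,fy=S,interpolation=cv2.INTER_CUBIC)
    def poly(c,z,col):
        X=np.c_[toworld(c),np.full(len(c),z)]; q=(proj(n,X)-[bx[0]-.5,bx[1]-.5])*S
        cv2.polylines(im,[q.astype(int)],True,col,1)
    rect=lambda x0,x1,y0,y1:[(x0,y0),(x1,y0),(x1,y1),(x0,y1)]
    poly(rect(-7,7,-57,57),.086,(0,0,255)); poly(rect(-72,72,-116,108),.010,(0,255,255))
    poly(rect(-12,12,-116,100),.030,(0,255,0)); poly(rect(-72,72,100,108),.030,(0,255,0))
    poly(rect(12,42,-92,100),.060,(255,0,255)); poly(rect(-42,-12,-92,100),.060,(255,0,255))
    cv2.imwrite(f"pics/{n}{tag}.png",im)
if __name__=="__main__":
    t=sys.argv[1]
    for n in("top","scene"):
        p=cv2.imread(f"pics/{n}{t}.png")[:,:,::-1].copy(); strips(n,p); overlay(n,p,t+"ov")
E
python3 strip.py 0
```

```text
top near 814 ((-38.78300476074219, -21.18476104736328), (57.42476272583008, 207.79872131347656), 0.41745784878730774)
top far 1188 ((34.54029846191406, -10.005241394042969), (50.82133865356445, 229.74533081054688), 0.06049298495054245)
scene near 1150 ((-38.322723388671875, -9.950637817382812), (229.92881774902344, 58.73961639404297), 89.82347869873047)
scene far 995 ((35.21452331542969, -9.3350830078125), (226.82814025878906, 50.10574722290039), 89.20673370361328)
```

```bash
python3 -c "
import cv2,numpy as np
a=cv2.imread('pics/top0ov.png');print(a.shape)"
```

```text
(480, 660, 3)
```

View pics/top0ov.png

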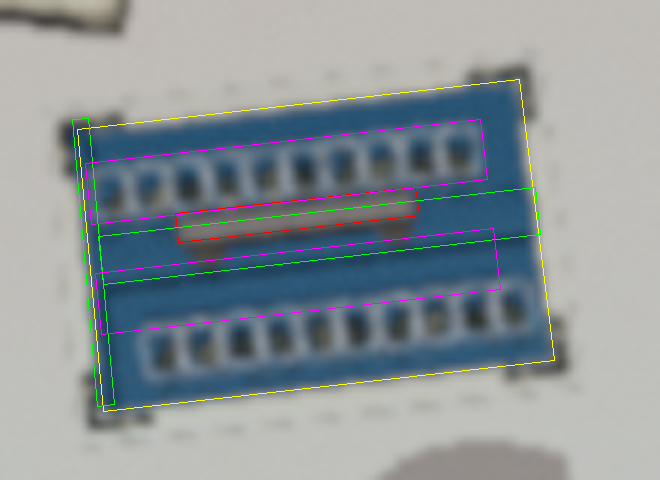

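View pics/scene0ov.png

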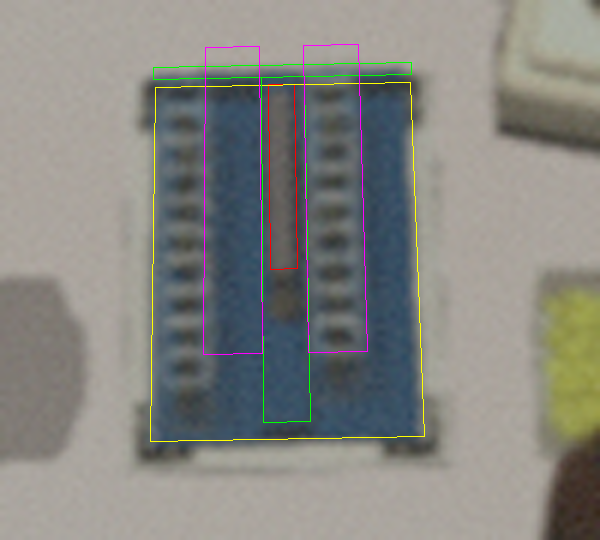

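```bash
cat > tri.py <<'E'
from h import *
from strip import *
def tri(uvs,uvt):
    out=[]
    for a,b in zip(uvs,uvt):
        rows=[];rhs=[]
        M=np.zeros((3,3));v=np.zeros(3);L=[]
        for n,uv in(("scene",a),("top",b)):
            t=cal(n)[2]; d=onz(n,[uv],0)[0]-t; d/=np.linalg.norm(d); Pm=np.eye(3)-np.outer(d,d); M+=Pm; v+=Pm@t; L.append((t,d))
        x=np.linalg.solve(M,v); gap=[np.linalg.norm((np.eye(3)-np.outer(d,d))@(x-t)) for t,d in L]
        out.append(x); print("xyz",(x*1000).round(1),"car",tocar(x[None])[0].round(1),"miss mm",np.round(np.array(gap)*1000,1))
    return np.array(out)
E
python3 - <<'E'
from tri import *
z=lambda x,y:(225+x/6.5-.5+.08,165+y/6.5-.5+.08)
t=lambda x,y:(200+x/6.5-.42,165+y/6.5-.42)
# far first(+y), far last, near first, near last
tri([z(357,102),z(367,400),z(203,102),z(207,430)],[t(123,208),t(497,168),t(178,383),t(555,333)])
E
```

```text
xyz [565.4 207.3  30.2] car [29.5 89.2] miss mm [3.6 3.6]
xyz [589.   37.9  24.8] car [ 30.5 -81.9] miss mm [2.9 2.9]
xyz [486.3 178.8  55.5] car [-52.7  71.4] miss mm [1.3 1.3]
xyz [513.5  10.8  27.6] car [-48.  -98.7] miss mm [1.9 1.9]
```

```bash
python3 - <<'E'
from tri import *
z=lambda x,y:(225+x/6.5-.42,165+y/6.5-.42)
t=lambda x,y:(200+x/6.5-.42,165+y/6.5-.42)
for n,pts in(("top",[t(123,208),t(497,168),t(178,383),t(555,333)]),("scene",[z(357,102),z(367,400),z(203,133),z(207,430)])):
  X=tocar(onz(n,pts,.028)); print(n,X.round(1).tolist(),"far c",X[:2].mean(0),"near c",X[2:].mean(0),"ang",[np.degrees(np.arctan2(-(X[i]-X[i+1])[0],(X[i]-X[i+1])[1])).round(2) for i in(0,2)])
E
```

```text
top [[33.5, 90.7], [32.6, -80.8], [-49.6, 73.4], [-46.2, -98.1]] far c [33.02647108  4.98092027] near c [-47.9076918  -12.35669036] ang [np.float64(-0.29), np.float64(1.13)]
scene [[26.2, 88.9], [27.8, -84.9], [-52.8, 71.6], [-49.7, -99.7]] far c [26.9595412   2.00820642] near c [-51.26089883 -14.07342084] ang [np.float64(0.53), np.float64(1.03)]
```

carry_out([
  {"hand": -1, "slide": [0.1, 0.3, 0], "delta_rot": [0, 0, 0.03]},
  {"hand": -1, "slide": [0.2, 0.6, 0], "delta_rot": [0, 0, 0.06]},
  {"hand": -1, "slide": [0.3, 0.95, 0], "delta_rot": [0, 0, 0.09]},
  {"hand": -1, "slide": [0.3, 0.95, 0], "delta_rot": [0, 0, 0.09]},
], force=30)

```text
time_s: 0.43
position: [0.2686, -0.4225, 0.2288]
orientation: [-1.459, 0.671, -0.664]
wrist_force: [-0.0, 0.6, 0.2]
opening: 0.0392
```

carry_out([
  {"hand": -1, "slide": [0.1, 0.3, 0], "delta_rot": [0, 0, 0.03]},
  {"hand": -1, "slide": [0.2, 0.6, 0], "delta_rot": [0, 0, 0.06]},
  {"hand": -1, "slide": [0.3, 0.95, 0], "delta_rot": [0, 0, 0.09]},
])

```text
time_s: 0.68
position: [0.2986, -0.3266, 0.2283]
orientation: [-1.518, 0.45, -0.442]
wrist_force: [0.9, 0.2, 0.5]
opening: 0.0001
```

carry_out([
  {"hand": -1, "slide": [0.1, 0.3, 0], "delta_rot": [0, 0, 0.03]},
  {"hand": -1, "slide": [0.2, 0.6, 0], "delta_rot": [0, 0, 0.06]},
  {"hand": -1, "slide": [0.3, 0.95, 0], "delta_rot": [0, 0, 0.09]},
])

```text
time_s: 0.93
position: [0.3286, -0.2307, 0.2281]
orientation: [-1.554, 0.228, -0.218]
wrist_force: [1.1, 0.1, -0.2]
opening: 0.0
```

carry_out([
  {"hand": -1, "slide": [0.1, 0.3, 0], "delta_rot": [0, 0, 0.03]},
  {"hand": -1, "slide": [0.2, 0.6, 0], "delta_rot": [0, 0, 0.06]},
  {"hand": -1, "slide": [0.3, 0.95, 0], "delta_rot": [0, 0, 0.09]},
])

```text
time_s: 1.18
position: [0.3588, -0.1348, 0.228]
orientation: [-1.567, 0.004, 0.006]
wrist_force: [-0.1, 0.0, -0.3]
opening: -0.0001
```

```bash
cat > st.py <<'E'
from strip import *
import strip
strip.O=np.array([.550,.115])
s=ctrl.get_state(); M=R.from_rotvec(s["orientation"]).as_matrix()
print("t",round(s["time_s"],2),"tcp",s["position"].round(4),"car",tocar(s["position"][None])[0].round(1),"jaw yaw",np.degrees(np.arctan2(M[1,0],M[0,0])).round(2),"tilt",M[:,1].round(3),"F",s["wrist_force"].round(1),"op",round(s["opening"],4),"q",s["q"].round(2))
print("world of (-95,-13),(-27,-130),(0,0)",toworld([(-95,-13),(-27,-130),(0,0)]).round(4).tolist())
E
python3 st.py
```

```text
t 1.18 tcp [ 0.3588 -0.1348  0.228 ] car [-222.6 -222.3] jaw yaw 0.09 tilt [-0.007  0.004 -1.   ] F [-0.1  0.  -0.3] op -0.0001 q [-0.68 -0.37  2.09 -0.    1.43 -0.68]
world of (-95,-13),(-27,-130),(0,0) [[0.4576, 0.0895], [0.5404, -0.0174], [0.55, 0.115]]
```

carry_out([
  {"hand": -1, "slide": [0.2, 0.35, 0], "delta_rot": [0, 0, 0.02]},
  {"hand": -1, "slide": [0.4, 0.7, 0], "delta_rot": [0, 0, 0.042]},
  {"hand": -1, "slide": [0.5, 1.0, 0], "delta_rot": [0, 0, 0.042]},
])

```text
time_s: 1.43
position: [0.4099, -0.0326, 0.2281]
orientation: [-1.565, -0.103, 0.112]
wrist_force: [0.5, 0.4, 0.4]
opening: 0.0001
```

carry_out([
  {"hand": -1, "slide": [0.2, 0.4, -0.1], "delta_rot": [0, 0, 0]},
  {"hand": -1, "slide": [0.35, 0.8, -0.2], "delta_rot": [0, 0, 0]},
  {"hand": -1, "slide": [0.48, 1.0, -0.5], "delta_rot": [0, 0, 0]},
])

```text
time_s: 1.68
position: [0.4599, 0.0678, 0.1839]
orientation: [-1.566, -0.11, 0.106]
wrist_force: [1.3, -1.1, 0.7]
opening: 0.0
```

```bash
python3 st.py
```

```text
t 1.68 tcp [0.4599 0.0678 0.1839] car [-95.5 -34.9] jaw yaw 7.89 tilt [ 0.003  0.003 -1.   ] F [ 1.3 -1.1  0.7] op 0.0 q [-0.12 -0.09  1.95  0.    1.28 -0.25]
world of (-95,-13),(-27,-130),(0,0) [[0.4576, 0.0895], [0.5404, -0.0174], [0.55, 0.115]]
```

carry_out([
  {"hand": -1, "slide": [-0.03, 0.22, -0.3], "delta_rot": [0, 0, 0]},
  {"hand": -1, "slide": [-0.05, 0.22, -0.6], "delta_rot": [0, 0, 0]},
  {"hand": -1, "slide": [-0.05, 0.22, -0.95], "delta_rot": [0, 0, 0]},
  {"hand": -1, "slide": [-0.05, 0.22, -0.95], "delta_rot": [0, 0, 0]},
])

```text
time_s: 2.02
position: [0.4491, 0.0905, 0.0822]
orientation: [-1.564, -0.1, 0.117]
wrist_force: [-1.9, -0.2, -1.7]
opening: 0.0002
```

carry_out([
  {"hand": -1, "slide": [0, 0, -0.3], "delta_rot": [0, 0, 0]},
  {"hand": -1, "slide": [0, 0, -0.55], "delta_rot": [0, 0, 0]},
  {"hand": -1, "slide": [0, 0, -0.65], "delta_rot": [0, 0, 0]},
  {"hand": -1, "slide": [0, 0, -0.65], "delta_rot": [0, 0, 0]},
])

```text
time_s: 2.35
position: [0.4478, 0.0903, 0.0162]
orientation: [-1.563, -0.096, 0.119]
wrist_force: [0.2, -0.8, -0.7]
opening: -0.0001
```

```bash
python3 st.py; python3 - <<'E'
from h import *
o=snap("1")
for n,(a,b,c,d) in {"scene":(205,145,325,255),"top":(180,155,310,255)}.items():
    cv2.imwrite(f"pics/{n}1z.png",cv2.resize(o[n][0][b:d,a:c,::-1],None,fx=5,fy=5,interpolation=cv2.INTER_CUBIC))
E
```

```text
t 2.35 tcp [0.4478 0.0903 0.0162] car [-104.5  -11. ] jaw yaw 7.88 tilt [-0.015  0.004 -1.   ] F [ 0.2 -0.8 -0.7] op -0.0001 q [-0.07  0.17  2.06  0.    0.92 -0.21]
world of (-95,-13),(-27,-130),(0,0) [[0.4576, 0.0895], [0.5404, -0.0174], [0.55, 0.115]]
```

View pics/scene1z.png

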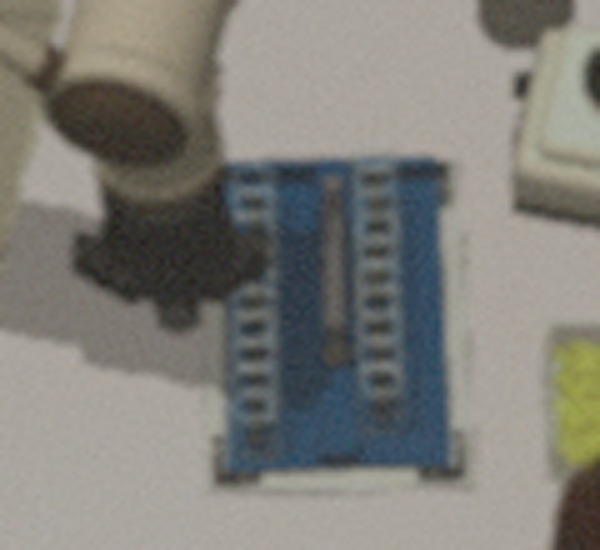

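View pics/top1z.png

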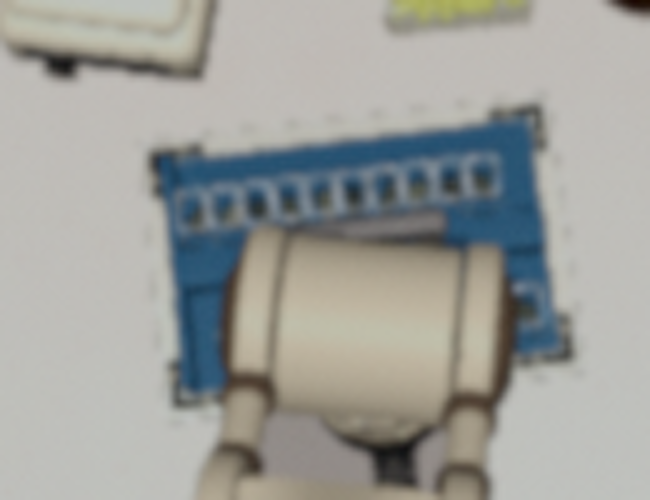

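carry_out([
  {"hand": -1, "slide": [0.0, 0.0, 0.07], "delta_rot": [0, -0.005, 0]},
  {"hand": -1, "slide": [0.08, 0.01, 0.07], "delta_rot": [0, -0.005, 0]},
  {"hand": -1, "slide": [0.16, 0.02, 0.07], "delta_rot": [0, -0.005, 0]},
  {"hand": -1, "slide": [0.22, 0.03, 0.07], "delta_rot": [0, -0.005, 0]},
  {"hand": -1, "slide": [0.27, 0.035, 0.07], "delta_rot": [0, -0.005, 0]},
  {"hand": -1, "slide": [0.32, 0.042, 0.07], "delta_rot": [0, -0.005, 0]},
  {"hand": -1, "slide": [0.36, 0.047, 0.07], "delta_rot": [0, -0.005, 0]},
  {"hand": -1, "slide": [0.38, 0.05, 0.07], "delta_rot": [0, -0.005, 0]},
])

```text
time_s: 3.12
position: [0.4891, 0.0953, 0.0257]
orientation: [-1.565, -0.113, 0.103]
wrist_force: [-0.2, -0.9, 0.9]
opening: 0.0003
```

```bash
python3 st.py; python3 - <<'E'
from h import *
o=snap("2")
for n,(a,b,c,d) in {"scene":(205,145,325,255)}.items():
    cv2.imwrite(f"pics/{n}2z.png",cv2.resize(o[n][0][b:d,a:c,::-1],None,fx=5,fy=5,interpolation=cv2.INTER_CUBIC))
E
```

```text
t 3.12 tcp [0.4891 0.0953 0.0257] car [-63.  -11.5] jaw yaw 7.9 tilt [ 0.007  0.003 -1.   ] F [-0.2 -0.9  0.9] op 0.0003 q [-0.05  0.23  1.96  0.    0.94 -0.19]
world of (-95,-13),(-27,-130),(0,0) [[0.4576, 0.0895], [0.5404, -0.0174], [0.55, 0.115]]
```

View pics/scene2z.png

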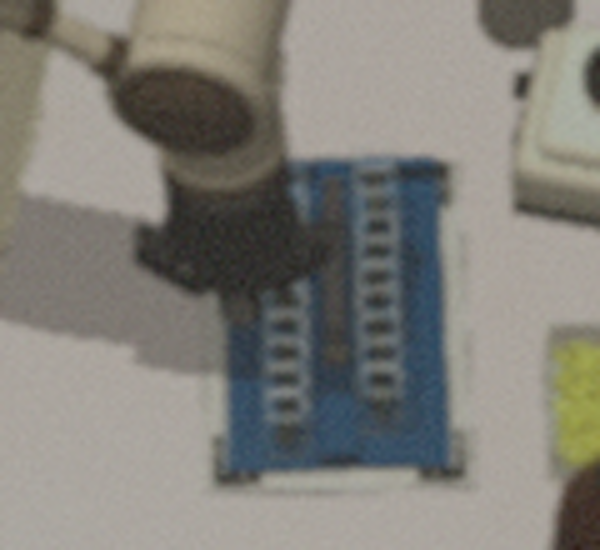

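carry_out([
  {"hand": -1, "slide": [0.015, 0.002, 0], "delta_rot": [0, 0, 0]},
  {"hand": -1, "slide": [0.03, 0.004, 0], "delta_rot": [0, 0, 0]},
  {"hand": -1, "slide": [0.04, 0.005, 0], "delta_rot": [0, 0, 0]},
])

```text
time_s: 3.47
position: [0.4928, 0.0958, 0.0256]
orientation: [-1.565, -0.113, 0.103]
wrist_force: [-0.5, -0.3, 0.5]
opening: 0.0
```

carry_out([
  {"hand": -1, "slide": [0.01, 0.001, 0], "delta_rot": [0, 0, 0]},
  {"hand": -1, "slide": [0.02, 0.003, 0], "delta_rot": [0, 0, 0]},
  {"hand": -1, "slide": [0.02, 0.003, 0], "delta_rot": [0, 0, 0]},
])

```text
time_s: 3.72
position: [0.4935, 0.0959, 0.0253]
orientation: [-1.566, -0.111, 0.106]
wrist_force: [-5.5, -1.1, 4.4]
opening: -0.0005
```

carry_out([
  {"hand": -1, "slide": [0.01, 0.001, 0], "delta_rot": [0, 0, 0]},
  {"hand": -1, "slide": [0.02, 0.003, 0], "delta_rot": [0, 0, 0]},
  {"hand": -1, "slide": [0.02, 0.003, 0], "delta_rot": [0, 0, 0]},
])

```text
time_s: 3.97
position: [0.4945, 0.0962, 0.0251]
orientation: [-1.566, -0.109, 0.108]
wrist_force: [-4.5, -1.2, 3.2]
opening: 0.0001
```

```bash
python3 st.py; python3 - <<'E'
from h import *
o=snap("3")
for n,(a,b,c,d) in {"scene":(205,145,325,255)}.items():
    cv2.imwrite(f"pics/{n}3z.png",cv2.resize(o[n][0][b:d,a:c,::-1],None,fx=5,fy=5,interpolation=cv2.INTER_CUBIC))
E
```

```text
t 3.97 tcp [0.4945 0.0962 0.0251] car [-57.5 -11.3] jaw yaw 7.93 tilt [ 0.     0.003 -1.   ] F [-4.5 -1.2  3.2] op 0.0001 q [-0.05  0.25  1.94  0.    0.95 -0.19]
world of (-95,-13),(-27,-130),(0,0) [[0.4576, 0.0895], [0.5404, -0.0174], [0.55, 0.115]]
```

View pics/scene3z.png

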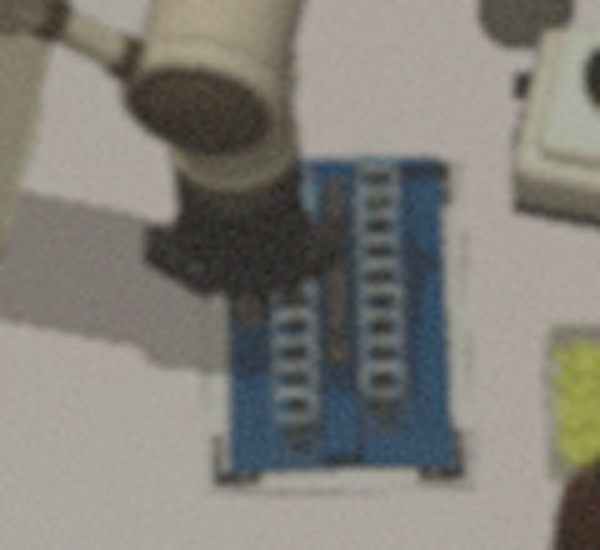

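carry_out([
  {"hand": -1, "slide": [-0.2, -0.03, 0], "delta_rot": [0, 0, 0]},
  {"hand": -1, "slide": [-0.38, -0.05, 0], "delta_rot": [0, 0, 0]},
  {"hand": -1, "slide": [-0.34, -0.4, 0], "delta_rot": [0, 0, 0]},
  {"hand": -1, "slide": [-0.29, -0.75, 0], "delta_rot": [0, 0, 0]},
  {"hand": -1, "slide": [-0.26, -0.98, 0], "delta_rot": [0, 0, 0]},
  {"hand": -1, "slide": [-0.26, -0.98, 0], "delta_rot": [0, 0, 0]},
])

```text
time_s: 4.57
position: [0.4705, -0.0056, 0.026]
orientation: [-1.568, -0.109, 0.102]
wrist_force: [0.5, 0.9, 0.7]
opening: 0.0001
```

carry_out([
  {"hand": -1, "slide": [0.05, -0.36, 0], "delta_rot": [0, 0, 0]},
  {"hand": -1, "slide": [0.3, -0.33, 0], "delta_rot": [0, 0, 0]},
  {"hand": -1, "slide": [0.6, -0.29, 0], "delta_rot": [0, 0, 0]},
  {"hand": -1, "slide": [0.73, -0.27, 0], "delta_rot": [0, 0, 0]},
  {"hand": -1, "slide": [0.73, -0.27, 0], "delta_rot": [0, 0, 0]},
])

```text
time_s: 4.98
position: [0.5469, -0.0325, 0.0268]
orientation: [-1.569, -0.113, 0.099]
wrist_force: [0.2, 0.8, -0.8]
opening: -0.0001
```

```bash
python3 st.py; python3 - <<'E'
from h import *
o=snap("4")
for n,(a,b,c,d) in {"scene":(205,145,325,265),"top":(180,155,310,255)}.items():
    cv2.imwrite(f"pics/{n}4z.png",cv2.resize(o[n][0][b:d,a:c,::-1],None,fx=5,fy=5,interpolation=cv2.INTER_CUBIC))
E
```

```text
t 4.98 tcp [ 0.5469 -0.0325  0.0268] car [ -22.6 -145.8] jaw yaw 7.72 tilt [ 0.009  0.    -1.   ] F [ 0.2  0.8 -0.8] op -0.0001 q [-0.28  0.34  1.83  0.    0.97 -0.42]
world of (-95,-13),(-27,-130),(0,0) [[0.4576, 0.0895], [0.5404, -0.0174], [0.55, 0.115]]
```

View pics/scene4z.png

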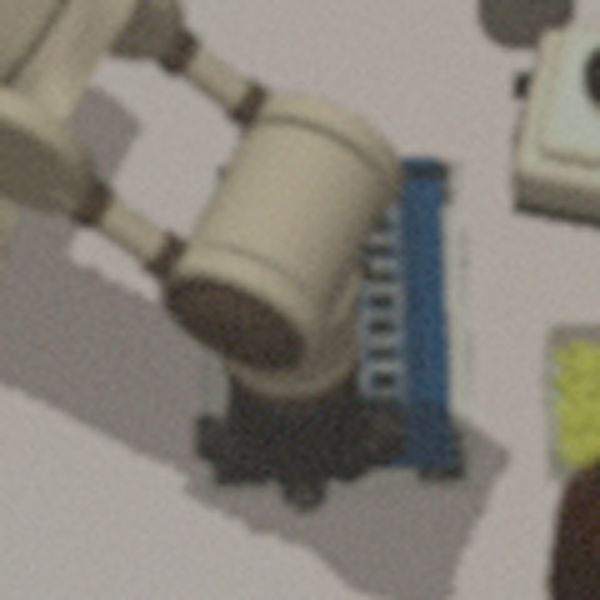

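View pics/top4z.png

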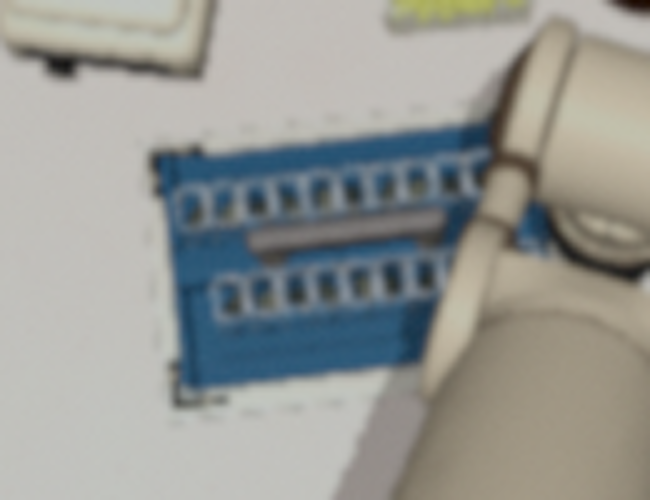

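carry_out([
  {"hand": -1, "slide": [-0.08, -0.01, 0], "delta_rot": [0, 0, 0]},
  {"hand": -1, "slide": [-0.08, -0.01, 0], "delta_rot": [0, -0.003, 0]},
  {"hand": -1, "slide": [-0.09, 0.07, 0], "delta_rot": [0, -0.003, 0]},
  {"hand": -1, "slide": [-0.1, 0.15, 0], "delta_rot": [0, -0.003, 0]},
  {"hand": -1, "slide": [-0.11, 0.22, 0], "delta_rot": [0, -0.003, 0]},
  {"hand": -1, "slide": [-0.12, 0.28, 0], "delta_rot": [0, -0.003, 0]},
  {"hand": -1, "slide": [-0.125, 0.33, 0], "delta_rot": [0, -0.003, 0]},
  {"hand": -1, "slide": [-0.125, 0.35, 0], "delta_rot": [0, -0.003, 0]},
])

```text
time_s: 5.75
position: [0.5305, 0.004, 0.0256]
orientation: [-1.568, -0.117, 0.097]
wrist_force: [-0.4, -1.2, 0.8]
opening: 0.0002
```

```bash
python3 st.py; python3 - <<'E'
from h import *
o=snap("5")
for n,(a,b,c,d) in {"top":(180,155,310,255)}.items():
    cv2.imwrite(f"pics/{n}5z.png",cv2.resize(o[n][0][b:d,a:c,::-1],None,fx=5,fy=5,interpolation=cv2.INTER_CUBIC))
E
```

```text
t 5.75 tcp [0.5305 0.004  0.0256] car [ -34.  -107.5] jaw yaw 7.82 tilt [ 0.013  0.001 -1.   ] F [-0.4 -1.2  0.8] op 0.0002 q [-0.22  0.3   1.88  0.    0.95 -0.36]
world of (-95,-13),(-27,-130),(0,0) [[0.4576, 0.0895], [0.5404, -0.0174], [0.55, 0.115]]
```

View pics/top5z.png

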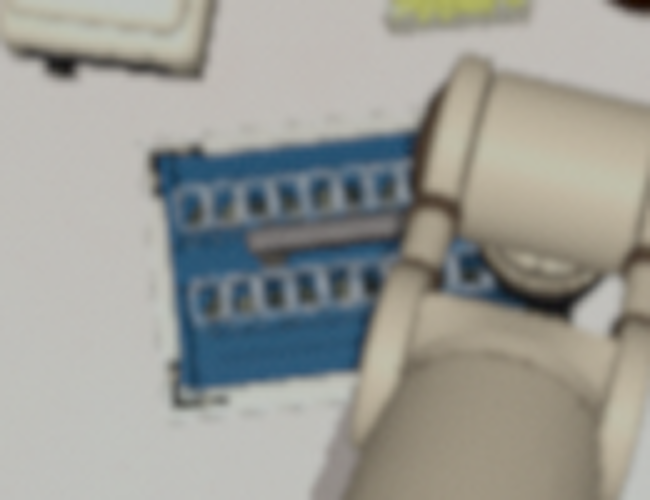

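carry_out([
  {"hand": -1, "slide": [0.02, 0.003, 0], "delta_rot": [0, -0.002, 0]},
  {"hand": -1, "slide": [0.04, 0.01, 0], "delta_rot": [0, -0.004, 0]},
  {"hand": -1, "slide": [0.04, 0.025, 0], "delta_rot": [0, -0.004, 0]},
  {"hand": -1, "slide": [0.04, 0.03, 0], "delta_rot": [0, -0.004, 0]},
])

```text
time_s: 6.18
position: [0.535, 0.0065, 0.0258]
orientation: [-1.569, -0.127, 0.086]
wrist_force: [-0.2, -0.9, 0.1]
opening: -0.0003
```

carry_out([
  {"hand": -1, "slide": [0, 0.01, 0], "delta_rot": [0, 0, 0]},
  {"hand": -1, "slide": [-0.002, 0.02, 0], "delta_rot": [0, 0, 0]},
  {"hand": -1, "slide": [-0.002, 0.02, 0], "delta_rot": [0, 0, 0]},
])

```text
time_s: 6.43
position: [0.5348, 0.0086, 0.0258]
orientation: [-1.569, -0.127, 0.086]
wrist_force: [0.1, -0.4, 0.2]
opening: -0.0001
```

carry_out([
  {"hand": -1, "slide": [0, 0.01, 0], "delta_rot": [0, 0.004, 0]},
  {"hand": -1, "slide": [-0.002, 0.02, 0], "delta_rot": [0, 0.008, 0]},
  {"hand": -1, "slide": [-0.002, 0.02, 0], "delta_rot": [0, 0.008, 0]},
])

```text
time_s: 6.68
position: [0.5348, 0.0103, 0.0258]
orientation: [-1.568, -0.107, 0.107]
wrist_force: [-1.2, -2.1, 0.4]
opening: 0.0002
```

carry_out([
  {"hand": -1, "slide": [0, 0.01, 0], "delta_rot": [0, 0, 0]},
  {"hand": -1, "slide": [-0.002, 0.02, 0], "delta_rot": [0, 0, 0]},
  {"hand": -1, "slide": [-0.002, 0.02, 0], "delta_rot": [0, 0, 0]},
])

```text
time_s: 6.93
position: [0.5347, 0.0122, 0.0258]
orientation: [-1.568, -0.107, 0.107]
wrist_force: [0.3, -2.8, -0.8]
opening: -0.0003
```

```bash
python3 st.py
```

```text
t 6.93 tcp [0.5347 0.0122 0.0258] car [-28.7 -99.9] jaw yaw 7.81 tilt [ 0. -0. -1.] F [ 0.3 -2.8 -0.8] op -0.0003 q [-0.2   0.32  1.86 -0.    0.97 -0.34]
world of (-95,-13),(-27,-130),(0,0) [[0.4576, 0.0895], [0.5404, -0.0174], [0.55, 0.115]]
```

carry_out([
  {"hand": -1, "slide": [0, 0.01, 0], "delta_rot": [0, 0, 0]},
  {"hand": -1, "slide": [-0.002, 0.02, 0], "delta_rot": [0, 0, 0]},
  {"hand": -1, "slide": [-0.002, 0.02, 0], "delta_rot": [0, 0, 0]},
])

```text
time_s: 7.18
position: [0.5352, 0.0125, 0.0263]
orientation: [-1.572, -0.109, 0.106]
wrist_force: [-0.1, -10.9, -0.9]
opening: -0.0002
```

```bash
python3 st.py; python3 - <<'E'
from h import *
o=snap("6")
for n,(a,b,c,d) in {"top":(180,155,310,255)}.items():
    cv2.imwrite(f"pics/{n}6z.png",cv2.resize(o[n][0][b:d,a:c,::-1],None,fx=6,fy=6,interpolation=cv2.INTER_CUBIC))
E
```

```text
t 7.18 tcp [0.5352 0.0125 0.0263] car [-28.2 -99.7] jaw yaw 7.85 tilt [ 0.002 -0.004 -1.   ] F [ -0.1 -10.9  -0.9] op -0.0002 q [-0.2   0.32  1.86 -0.    0.97 -0.34]
world of (-95,-13),(-27,-130),(0,0) [[0.4576, 0.0895], [0.5404, -0.0174], [0.55, 0.115]]
```

View pics/top6z.png

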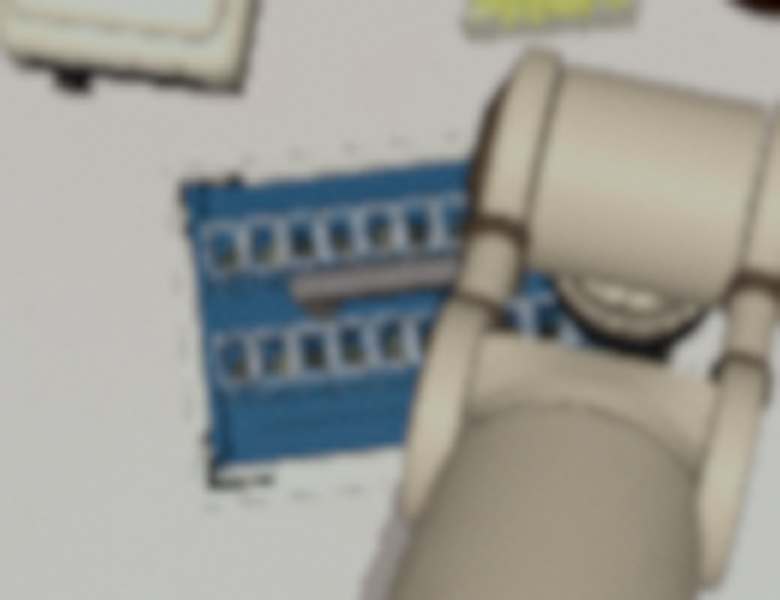

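carry_out([
  {"hand": -1, "slide": [0.02, -0.15, 0], "delta_rot": [0, 0, 0]},
  {"hand": -1, "slide": [0.05, -0.35, 0], "delta_rot": [0, 0, 0]},
  {"hand": -1, "slide": [-0.3, -0.4, 0], "delta_rot": [0, 0, 0]},
  {"hand": -1, "slide": [-0.6, -0.44, 0], "delta_rot": [0, 0, 0]},
  {"hand": -1, "slide": [-0.7, -0.45, 0], "delta_rot": [0, 0, 0]},
  {"hand": -1, "slide": [-0.7, -0.45, 0], "delta_rot": [0, 0, 0]},
])

```text
time_s: 7.78
position: [0.4623, -0.0316, 0.0253]
orientation: [-1.569, -0.105, 0.108]
wrist_force: [0.2, 0.4, -0.2]
opening: 0.0004
```

carry_out([
  {"hand": -1, "slide": [-0.05, 0.35, 0], "delta_rot": [0, 0, 0]},
  {"hand": -1, "slide": [-0.1, 0.7, 0], "delta_rot": [0, 0, 0]},
  {"hand": -1, "slide": [-0.13, 1.0, 0], "delta_rot": [0, 0, 0]},
  {"hand": -1, "slide": [-0.13, 1.0, 0], "delta_rot": [0, 0, 0]},
])

```text
time_s: 8.12
position: [0.449, 0.0729, 0.0254]
orientation: [-1.567, -0.109, 0.11]
wrist_force: [-0.4, -0.3, -0.2]
opening: -0.0
```

```bash
python3 st.py;  python3 - <<'E'
from h import *
o=snap("7")
for n,(a,b,c,d) in {"scene":(205,145,325,255),"top":(180,155,310,255)}.items():
    cv2.imwrite(f"pics/{n}7z.png",cv2.resize(o[n][0][b:d,a:c,::-1],None,fx=6,fy=6,interpolation=cv2.INTER_CUBIC))
E
```

```text
t 8.12 tcp [0.449  0.0729 0.0254] car [-105.6  -28.4] jaw yaw 7.98 tilt [-0.001  0.001 -1.   ] F [-0.4 -0.3 -0.2] op -0.0 q [-0.11  0.14  2.08  0.    0.93 -0.25]
world of (-95,-13),(-27,-130),(0,0) [[0.4576, 0.0895], [0.5404, -0.0174], [0.55, 0.115]]
```

View pics/top7z.png

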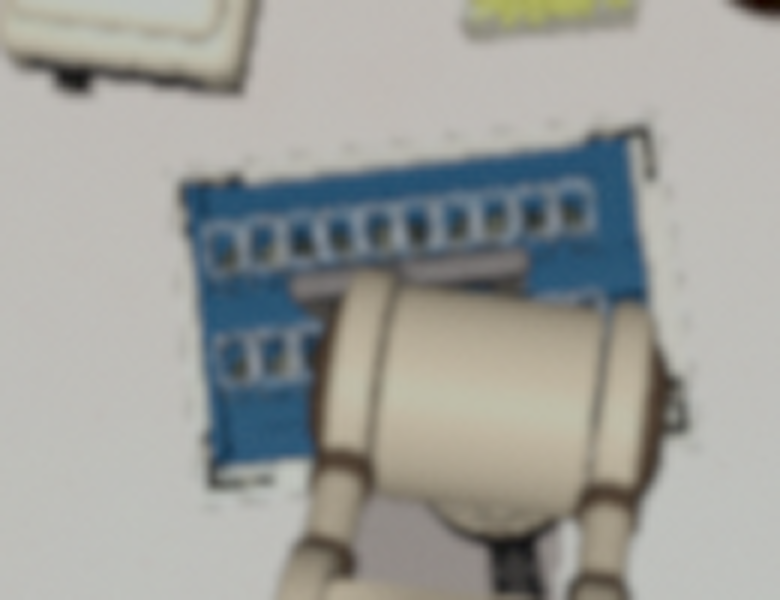

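View pics/scene7z.png

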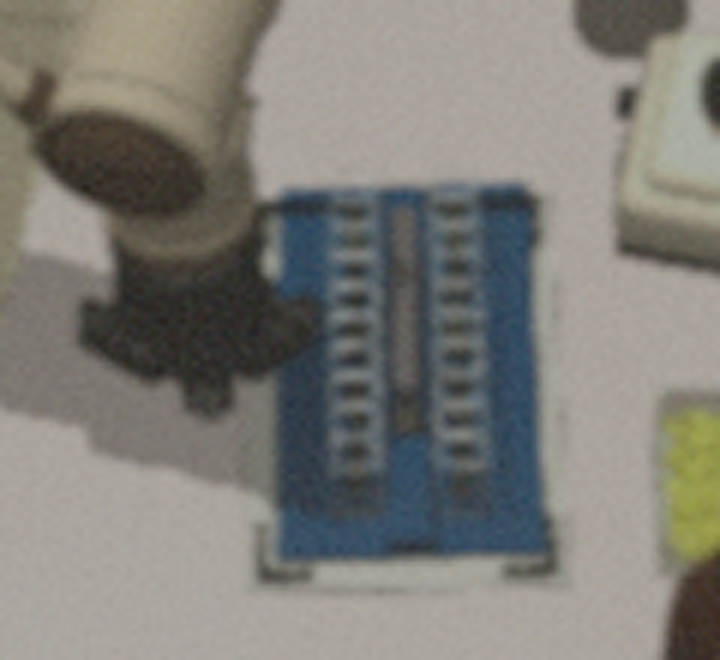

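carry_out([
  {"hand": -1, "slide": [-0.02, 0.25, -0.03], "delta_rot": [0, 0, 0]},
  {"hand": -1, "slide": [0.13, 0.27, -0.03], "delta_rot": [0, 0, 0]},
  {"hand": -1, "slide": [0.25, 0.285, -0.03], "delta_rot": [0, 0, 0]},
  {"hand": -1, "slide": [0.35, 0.3, -0.03], "delta_rot": [0, 0, 0]},
  {"hand": -1, "slide": [0.4, 0.305, -0.03], "delta_rot": [0, 0, 0]},
  {"hand": -1, "slide": [0.4, 0.305, -0.03], "delta_rot": [0, 0, 0]},
])

```text
time_s: 8.72
position: [0.4921, 0.0995, 0.0231]
orientation: [-1.569, -0.109, 0.106]
wrist_force: [-0.2, 0.1, -0.0]
opening: -0.0006
```

carry_out([
  {"hand": -1, "slide": [0.015, 0.002, 0], "delta_rot": [0, 0, 0]},
  {"hand": -1, "slide": [0.025, 0.003, 0], "delta_rot": [0, 0, 0]},
  {"hand": -1, "slide": [0.025, 0.003, 0], "delta_rot": [0, 0, 0]},
])

```text
time_s: 8.97
position: [0.4946, 0.0995, 0.0231]
orientation: [-1.569, -0.109, 0.106]
wrist_force: [0.1, -0.7, -0.0]
opening: -0.0002
```

```bash
python3 st.py
```

```text
t 8.97 tcp [0.4946 0.0995 0.0231] car [-57.  -8.] jaw yaw 7.83 tilt [ 0.002 -0.001 -1.   ] F [ 0.1 -0.7 -0. ] op -0.0002 q [-0.04  0.25  1.94 -0.    0.94 -0.18]
world of (-95,-13),(-27,-130),(0,0) [[0.4576, 0.0895], [0.5404, -0.0174], [0.55, 0.115]]
```

carry_out([
  {"hand": -1, "slide": [0.01, 0.001, 0], "delta_rot": [0, 0, 0]},
  {"hand": -1, "slide": [0.02, 0.003, 0], "delta_rot": [0, 0, 0]},
  {"hand": -1, "slide": [0.02, 0.003, 0], "delta_rot": [0, 0, 0]},
])

```text
time_s: 9.22
position: [0.4949, 0.0996, 0.0228]
orientation: [-1.569, -0.106, 0.109]
wrist_force: [-4.4, -2.0, 5.3]
opening: 0.0002
```

carry_out([
  {"hand": -1, "slide": [0.01, 0.001, 0], "delta_rot": [0, 0, 0]},
  {"hand": -1, "slide": [0.02, 0.003, 0], "delta_rot": [0, 0, 0]},
  {"hand": -1, "slide": [0.02, 0.003, 0], "delta_rot": [0, 0, 0]},
])

```text
time_s: 9.47
position: [0.4951, 0.0997, 0.0225]
orientation: [-1.57, -0.103, 0.113]
wrist_force: [-8.2, -2.0, 6.9]
opening: 0.0001
```

carry_out([
  {"hand": -1, "slide": [-0.05, -0.007, 0], "delta_rot": [0, 0, 0]},
  {"hand": -1, "slide": [-0.2, -0.03, 0], "delta_rot": [0, 0, 0]},
  {"hand": -1, "slide": [-0.4, -0.05, 0], "delta_rot": [0, 0, 0]},
  {"hand": -1, "slide": [-0.4, -0.05, 0.3], "delta_rot": [0, 0, 0]},
  {"hand": -1, "slide": [-0.4, -0.05, 0.6], "delta_rot": [0, 0, 0]},
  {"hand": -1, "slide": [-0.4, -0.3, 1], "delta_rot": [0, 0, 0]},
  {"hand": -1, "slide": [-0.4, -0.6, 1], "delta_rot": [0, 0, 0]},
])

```text
time_s: 10.05
position: [0.4591, 0.0402, 0.1286]
orientation: [-1.572, -0.115, 0.107]
wrist_force: [0.9, -1.3, 0.3]
opening: -0.0002
```

carry_out([
  {"hand": 0.2, "slide": [0, -0.4, 0.2], "delta_rot": [0, 0, 0]},
  {"hand": 0.2, "slide": [0, -0.8, 0.4], "delta_rot": [0, 0, 0]},
  {"hand": 0.2, "slide": [0, -1, 0.5], "delta_rot": [0, 0, 0]},
  {"hand": 0.2, "slide": [0, -1, 0.5], "delta_rot": [0, 0, 0]},
])

```text
time_s: 10.38
position: [0.4616, -0.065, 0.1826]
orientation: [-1.577, -0.118, 0.097]
wrist_force: [0.2, 0.2, 0.6]
opening: 0.0484
```

carry_out([
  {"hand": 0.2, "slide": [0, -0.4, 0], "delta_rot": [0, 0, 0]},
  {"hand": 0.2, "slide": [0, -0.8, 0], "delta_rot": [0, 0, 0]},
  {"hand": 0.2, "slide": [0, -0.8, 0], "delta_rot": [0, 0, 0]},
])

```text
time_s: 10.63
position: [0.4619, -0.1502, 0.1832]
orientation: [-1.582, -0.116, 0.092]
wrist_force: [0.3, 1.0, 0.4]
opening: 0.0513
```

```bash
python3 st.py;  python3 - <<'E'
from h import *
o=snap("8")
for n,(a,b,c,d) in {"scene":(205,145,325,245),"top":(190,155,310,255)}.items():
    cv2.imwrite(f"pics/{n}8z.png",cv2.resize(o[n][0][b:d,a:c,::-1],None,fx=6,fy=6,interpolation=cv2.INTER_CUBIC))
    P=cloud(n,np.load(f"pics/{n}8.npy"))
    b=(P[...,2]>.073)&(P[...,2]<.1)&(np.abs(P[...,0]-.55)<.05)&(np.abs(P[...,1]-.117)<.09)
    Q=P[b]; print(n,len(Q),Q.mean(0),cv2.minAreaRect((Q[:,:2]*1000).astype(np.float32)))
E
```

```text
t 10.63 tcp [ 0.4619 -0.1502  0.1832] car [-122.4 -251.2] jaw yaw 7.58 tilt [ 0.016 -0.012 -1.   ] F [0.3 1.  0.4] op 0.0513 q [-0.56 -0.05  1.91 -0.    1.26 -0.69]
world of (-95,-13),(-27,-130),(0,0) [[0.4576, 0.0895], [0.5404, -0.0174], [0.55, 0.115]]
scene 143 [0.54882262 0.11203835 0.0822223 ] ((548.8843383789062, 116.43165588378906), (12.622629165649414, 115.35320281982422), 7.173205375671387)
top 218 [0.54873335 0.11892452 0.08475922] ((549.6583862304688, 119.53419494628906), (16.233924865722656, 112.18980407714844), 8.157532691955566)
```

View pics/top8z.png

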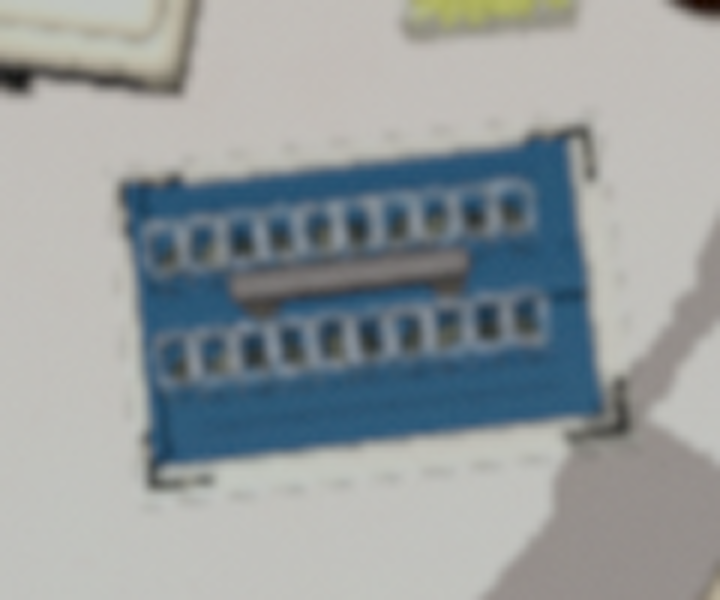

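View pics/scene8z.png

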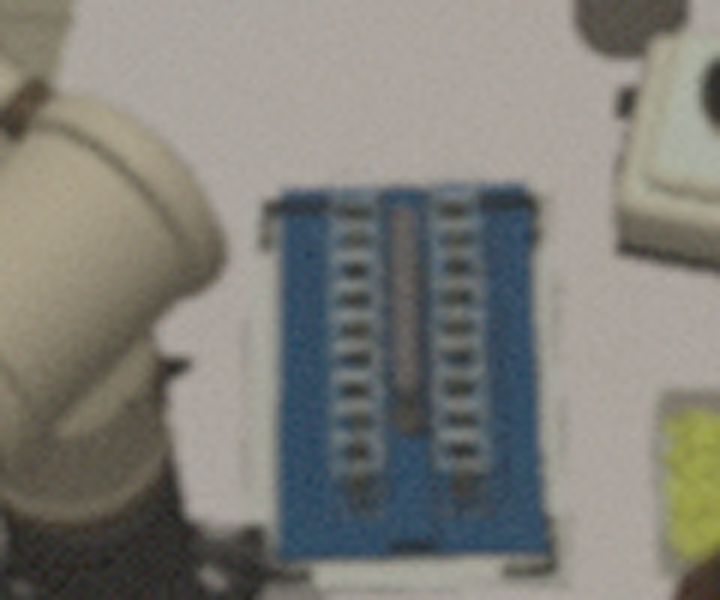

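carry_out([
  {"hand": 0.1, "slide": [0.1, 0.35, 0], "delta_rot": [0.004, 0.005, 0]},
  {"hand": 0.1, "slide": [0.2, 0.7, 0], "delta_rot": [0.004, 0.005, 0]},
  {"hand": 0.1, "slide": [0.3, 1, 0], "delta_rot": [0.004, 0.005, 0]},
])

```text
time_s: 10.98
position: [0.4912, -0.0424, 0.1817]
orientation: [-1.562, -0.103, 0.107]
wrist_force: [-0.5, -0.9, 0.1]
opening: 0.0472
```

carry_out([
  {"hand": 0.1, "slide": [0.1, 0.35, 0], "delta_rot": [0, 0, 0]},
  {"hand": 0.1, "slide": [0.2, 0.7, 0], "delta_rot": [0, 0, 0]},
  {"hand": 0.1, "slide": [0.3, 1, 0], "delta_rot": [0, 0, 0]},
])

```text
time_s: 11.23
position: [0.5203, 0.0619, 0.1811]
orientation: [-1.561, -0.105, 0.11]
wrist_force: [0.5, -0.1, -0.5]
opening: 0.0471
```

```bash
python3 st.py
```

```text
t 11.23 tcp [0.5203 0.0619 0.1811] car [-36.5 -48.7] jaw yaw 7.83 tilt [-0.003  0.007 -1.   ] F [ 0.5 -0.1 -0.5] op 0.0471 q [-0.12  0.07  1.79  0.01  1.28 -0.26]
world of (-95,-13),(-27,-130),(0,0) [[0.4576, 0.0895], [0.5404, -0.0174], [0.55, 0.115]]
```

carry_out([
  {"hand": 0.1, "slide": [0.15, 0.28, 0], "delta_rot": [-0.002, 0, 0]},
  {"hand": 0.1, "slide": [0.28, 0.55, 0], "delta_rot": [-0.002, 0, 0]},
  {"hand": 0.1, "slide": [0.287, 0.555, -0.3], "delta_rot": [-0.002, 0, 0]},
  {"hand": 0.1, "slide": [0.287, 0.555, -0.65], "delta_rot": [-0.002, 0, 0]},
  {"hand": 0.1, "slide": [0.287, 0.555, -0.65], "delta_rot": [-0.002, 0, 0]},
  {"hand": 0.1, "slide": [0.287, 0.555, -0.65], "delta_rot": [-0.002, 0, 0]},
])

```text
time_s: 11.73
position: [0.5462, 0.119, 0.114]
orientation: [-1.566, -0.101, 0.116]
wrist_force: [0.9, 0.6, 1.2]
opening: 0.0467
```

```bash
python3 st.py;  python3 - <<'E'
from h import *
o=snap("9")
for n,(a,b,c,d) in {"scene":(205,145,325,245),"top":(190,155,310,255)}.items():
    cv2.imwrite(f"pics/{n}9z.png",cv2.resize(o[n][0][b:d,a:c,::-1],None,fx=6,fy=6,interpolation=cv2.INTER_CUBIC))
E
```

```text
t 11.73 tcp [0.5462 0.119  0.114 ] car [-3.2  4.4] jaw yaw 7.93 tilt [-0.009  0.001 -1.   ] F [0.9 0.6 1.2] op 0.0467 q [-0.    0.24  1.74  0.    1.17 -0.14]
world of (-95,-13),(-27,-130),(0,0) [[0.4576, 0.0895], [0.5404, -0.0174], [0.55, 0.115]]
```

View pics/scene9z.png

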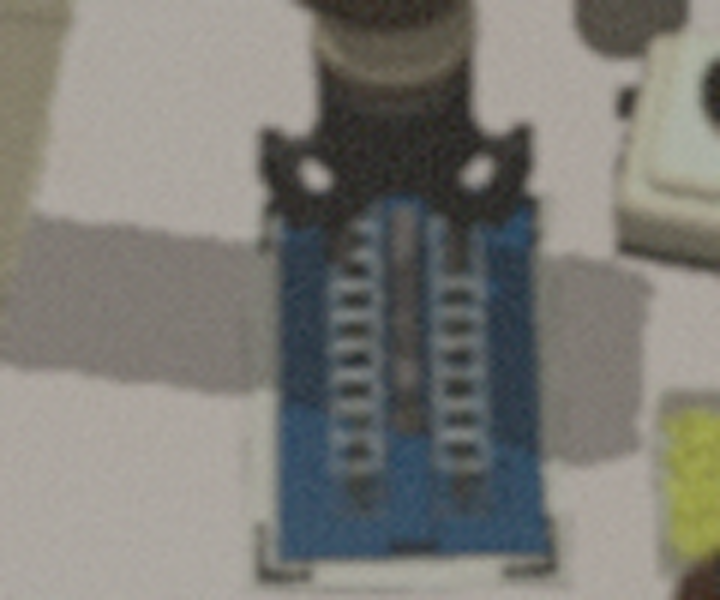

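carry_out([
  {"hand": 0.1, "slide": [0.03, -0.01, -0.2], "delta_rot": [0, -0.003, 0]},
  {"hand": 0.1, "slide": [0.03, -0.01, -0.35], "delta_rot": [0, -0.003, 0]},
  {"hand": 0.1, "slide": [0.03, -0.01, -0.47], "delta_rot": [0, -0.003, 0]},
  {"hand": 0.1, "slide": [0.03, -0.01, -0.47], "delta_rot": [0, -0.003, 0]},
])

```text
time_s: 12.17
position: [0.5517, 0.1169, 0.07]
orientation: [-1.567, -0.112, 0.102]
wrist_force: [-0.3, -0.2, -0.5]
opening: 0.047
```

```bash
python3 st.py
```

```text
t 12.17 tcp [0.5517 0.1169 0.07  ] car [2.  1.7] jaw yaw 7.83 tilt [ 0.006  0.001 -1.   ] F [-0.3 -0.2 -0.5] op 0.047 q [-0.01  0.31  1.76  0.    1.07 -0.14]
world of (-95,-13),(-27,-130),(0,0) [[0.4576, 0.0895], [0.5404, -0.0174], [0.55, 0.115]]
```

carry_out([
  {"hand": 0.1, "slide": [-0.025, 0.01, -0.06], "delta_rot": [0, 0.002, 0]},
  {"hand": 0.1, "slide": [-0.025, 0.01, -0.06], "delta_rot": [0, 0.002, 0]},
  {"hand": -0.3, "slide": [-0.025, 0.01, -0.06], "delta_rot": [0, 0.002, 0]},
  {"hand": -0.5, "slide": [-0.025, 0.01, -0.06], "delta_rot": [0, 0.002, 0]},
  {"hand": -0.55, "slide": [-0.025, 0.01, -0.06], "delta_rot": [0, 0.002, 0]},
  {"hand": -0.55, "slide": [-0.025, 0.01, -0.06], "delta_rot": [0, 0.002, 0]},
], force=30)

```text
time_s: 12.67
position: [0.5497, 0.118, 0.0646]
orientation: [-1.567, -0.108, 0.107]
wrist_force: [-0.3, 0.2, 0.5]
opening: 0.0192
```

```bash
python3 st.py
```

```text
t 12.67 tcp [0.5497 0.118  0.0646] car [0.1 3. ] jaw yaw 7.83 tilt [ 0.001  0.001 -1.   ] F [-0.3  0.2  0.5] op 0.0192 q [-0.    0.31  1.77  0.    1.06 -0.14]
world of (-95,-13),(-27,-130),(0,0) [[0.4576, 0.0895], [0.5404, -0.0174], [0.55, 0.115]]
```

carry_out([
  {"hand": -0.75, "slide": [0, 0, 0], "delta_rot": [0, 0, 0]},
  {"hand": -1, "slide": [0, 0, 0], "delta_rot": [0, 0, 0]},
  {"hand": -1, "slide": [0, 0, 0], "delta_rot": [0, 0, 0]},
  {"hand": -1, "slide": [0, 0, 0], "delta_rot": [0, 0, 0]},
], force=30)

```text
time_s: 13.0
position: [0.5493, 0.1179, 0.0647]
orientation: [-1.567, -0.107, 0.107]
wrist_force: [-5.0, -1.4, 3.7]
opening: 0.0132
```

carry_out([
  {"hand": -1, "slide": [0, 0, 0], "delta_rot": [0, 0, 0]},
  {"hand": -1, "slide": [0, 0, 0], "delta_rot": [0, 0, 0]},
  {"hand": -1, "slide": [0, 0, 0], "delta_rot": [0, 0, 0]},
], force=90)

```text
time_s: 13.25
position: [0.5494, 0.1178, 0.0649]
orientation: [-1.567, -0.108, 0.107]
wrist_force: [-2.7, -1.0, 3.9]
opening: 0.0121
```

```bash
python3 st.py
```

```text
t 13.25 tcp [0.5494 0.1178 0.0649] car [-0.2  2.9] jaw yaw 7.84 tilt [ 0.     0.001 -1.   ] F [-2.7 -1.   3.9] op 0.0121 q [-0.    0.31  1.77  0.    1.06 -0.14]
world of (-95,-13),(-27,-130),(0,0) [[0.4576, 0.0895], [0.5404, -0.0174], [0.55, 0.115]]
```

carry_out([
  {"hand": -1, "slide": [0, 0, 0.01], "delta_rot": [0, 0, 0]},
  {"hand": -1, "slide": [0, 0, 0.03], "delta_rot": [0, 0, 0]},
  {"hand": -1, "slide": [0, 0, 0.06], "delta_rot": [0, 0, 0]},
  {"hand": -1, "slide": [0, 0, 0.1], "delta_rot": [0, 0, 0]},
  {"hand": -1, "slide": [0, 0, 0.14], "delta_rot": [0, 0, 0]},
  {"hand": -1, "slide": [0, 0, 0.17], "delta_rot": [0, 0, 0]},
  {"hand": -1, "slide": [0, 0, 0.19], "delta_rot": [0, 0, 0]},
  {"hand": -1, "slide": [0, 0, 0.2], "delta_rot": [0, 0, 0]},
  {"hand": -1, "slide": [0, 0, 0.2], "delta_rot": [0, 0, 0]},
])

```text
time_s: 14.0
position: [0.5496, 0.1179, 0.0853]
orientation: [-1.567, -0.108, 0.107]
wrist_force: [-0.5, 0.5, -5.0]
opening: 0.0122
```

```bash
python3 st.py;  python3 - <<'E'
from h import *
o=snap("10")
for n,(a,b,c,d) in {"scene":(205,145,325,245),"top":(190,155,310,255)}.items():
    cv2.imwrite(f"pics/{n}10z.png",cv2.resize(o[n][0][b:d,a:c,::-1],None,fx=6,fy=6,interpolation=cv2.INTER_CUBIC))
E
```

```text
t 14.0 tcp [0.5496 0.1179 0.0853] car [-0.   2.9] jaw yaw 7.85 tilt [ 0.001  0.001 -1.   ] F [-0.5  0.5 -5. ] op 0.0122 q [-0.    0.28  1.76  0.    1.1  -0.14]
world of (-95,-13),(-27,-130),(0,0) [[0.4576, 0.0895], [0.5404, -0.0174], [0.55, 0.115]]
```

View pics/scene10z.png

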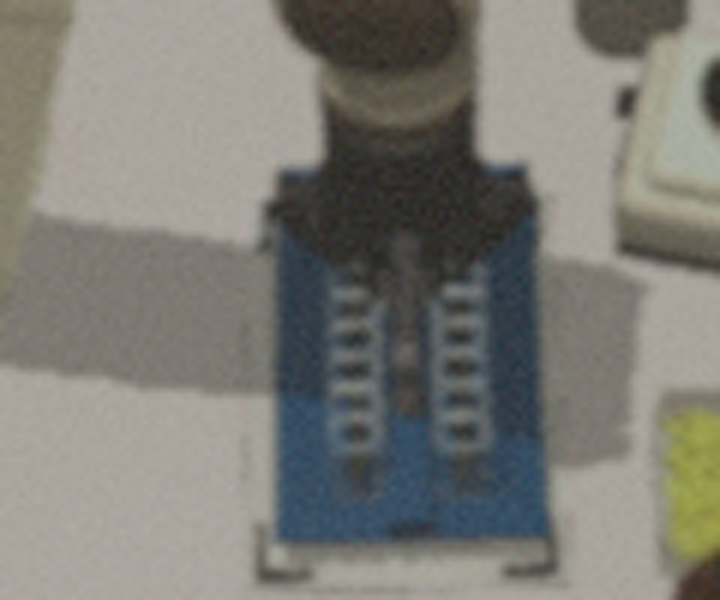

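View pics/top10z.png

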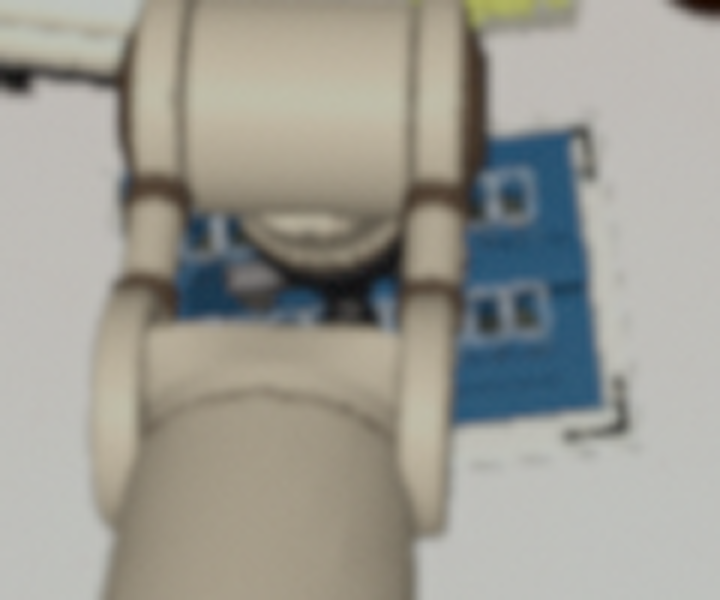

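carry_out([
  {"hand": -1, "slide": [0, 0, 0.02], "delta_rot": [0, 0, 0]},
  {"hand": -1, "slide": [0, 0, 0.06], "delta_rot": [0, 0, 0]},
  {"hand": -1, "slide": [0, 0, 0.12], "delta_rot": [0, 0, 0]},
  {"hand": -1, "slide": [0, 0, 0.2], "delta_rot": [0, 0, 0]},
  {"hand": -1, "slide": [0, 0, 0.28], "delta_rot": [0, 0, 0]},
  {"hand": -1, "slide": [0, 0, 0.36], "delta_rot": [0, 0, 0]},
  {"hand": -1, "slide": [0, 0, 0.44], "delta_rot": [0, 0, 0]},
  {"hand": -1, "slide": [0, 0, 0.5], "delta_rot": [0, 0, 0]},
  {"hand": -1, "slide": [0, 0, 0.54], "delta_rot": [0, 0, 0]},
  {"hand": -1, "slide": [0, 0, 0.55], "delta_rot": [0, 0, 0]},
])

```text
time_s: 14.93
position: [0.5499, 0.1179, 0.141]
orientation: [-1.567, -0.109, 0.106]
wrist_force: [0.3, 1.2, -5.1]
opening: 0.0119
```

```bash
python3 st.py
```

```text
t 14.93 tcp [0.5499 0.1179 0.141 ] car [0.3 2.9] jaw yaw 7.85 tilt [ 0.002  0.001 -1.   ] F [ 0.3  1.2 -5.1] op 0.0119 q [-0.    0.21  1.72  0.    1.21 -0.14]
world of (-95,-13),(-27,-130),(0,0) [[0.4576, 0.0895], [0.5404, -0.0174], [0.55, 0.115]]
```

carry_out([
  {"hand": -1, "slide": [0, 0, 0.02], "delta_rot": [0, 0, 0]},
  {"hand": -1, "slide": [0, 0, 0.06], "delta_rot": [0, 0, 0]},
  {"hand": -1, "slide": [0, 0, 0.12], "delta_rot": [0, 0, 0]},
  {"hand": -1, "slide": [0, 0, 0.2], "delta_rot": [0, 0, 0]},
  {"hand": -1, "slide": [0, 0, 0.28], "delta_rot": [0, 0, 0]},
  {"hand": -1, "slide": [0, 0, 0.36], "delta_rot": [0, 0, 0]},
  {"hand": -1, "slide": [0, 0, 0.44], "delta_rot": [0, 0, 0]},
  {"hand": -1, "slide": [0, 0, 0.5], "delta_rot": [0, 0, 0]},
  {"hand": -1, "slide": [0, 0, 0.54], "delta_rot": [0, 0, 0]},
  {"hand": -1, "slide": [0, 0, 0.55], "delta_rot": [0, 0, 0]},
])

```text
time_s: 15.77
position: [0.5504, 0.1179, 0.1972]
orientation: [-1.567, -0.11, 0.105]
wrist_force: [-0.1, 0.0, -5.5]
opening: 0.0122
```

carry_out([
  {"hand": -1, "slide": [0, 0, 0.02], "delta_rot": [0, 0, 0]},
  {"hand": -1, "slide": [0, 0, 0.06], "delta_rot": [0, 0, 0]},
  {"hand": -1, "slide": [0, 0, 0.12], "delta_rot": [0, 0, 0]},
  {"hand": -1, "slide": [0, 0, 0.16], "delta_rot": [0, 0, 0]},
  {"hand": -1, "slide": [0, 0, 0.19], "delta_rot": [0, 0, 0]},
  {"hand": -1, "slide": [0, 0, 0.2], "delta_rot": [0, 0, 0]},
  {"hand": -1, "slide": [0, 0, 0.2], "delta_rot": [0, 0, 0]},
  {"hand": -1, "slide": [0, 0, 0.2], "delta_rot": [0, 0, 0]},
  {"hand": -1, "slide": [0, 0, 0.2], "delta_rot": [0, 0, 0]},
  {"hand": -1, "slide": [0, 0, 0.2], "delta_rot": [0, 0, 0]},
])

```text
time_s: 16.6
position: [0.5502, 0.1179, 0.2169]
orientation: [-1.567, -0.11, 0.105]
wrist_force: [-0.5, 1.1, -4.9]
opening: 0.0121
```

```bash
python3 st.py;  python3 - <<'E'
from h import *
o=snap("11")
for n,(a,b,c,d) in {"scene":(195,115,325,225),"top":(180,135,310,255)}.items():
    cv2.imwrite(f"pics/{n}11z.png",cv2.resize(o[n][0][b:d,a:c,::-1],None,fx=5.5,fy=5,interpolation=cv2.INTER_CUBIC))
P=cloud("scene",np.load("pics/scene11.npy"))
# level: blue floor depth plane fit
hsv=cv2.cvtColor(o["scene"][0],cv2.COLOR_RGB2HSV); m=cv2.inRange(hsv,(98,110,40),(120,255,220))>0
m&=(P[...,2]>.08)&(P[...,2]<.16)&(abs(P[...,0]-.55)<.1)&(abs(P[...,1]-.118)<.14); Q=P[m]
for _ in range(6):
    A=np.c_[Q[:,:2]-[.55,.118],np.ones(len(Q))]; c=np.linalg.lstsq(A,Q[:,2],rcond=None)[0]; r=Q[:,2]-A@c; Q=Q[abs(r)<max(.004,np.std(r)*1.5)]
print("floor plane",c.round(4),len(Q))
print(ctrl.get_state()["time_s"])
E
```

```text
t 16.6 tcp [0.5502 0.1179 0.2169] car [0.6 2.8] jaw yaw 7.85 tilt [ 0.003  0.001 -1.   ] F [-0.5  1.1 -4.9] op 0.0121 q [-0.    0.14  1.65  0.    1.35 -0.14]
world of (-95,-13),(-27,-130),(0,0) [[0.4576, 0.0895], [0.5404, -0.0174], [0.55, 0.115]]
floor plane [ 0.0023 -0.0045  0.1577] 236
16.7
```

View pics/scene11z.png

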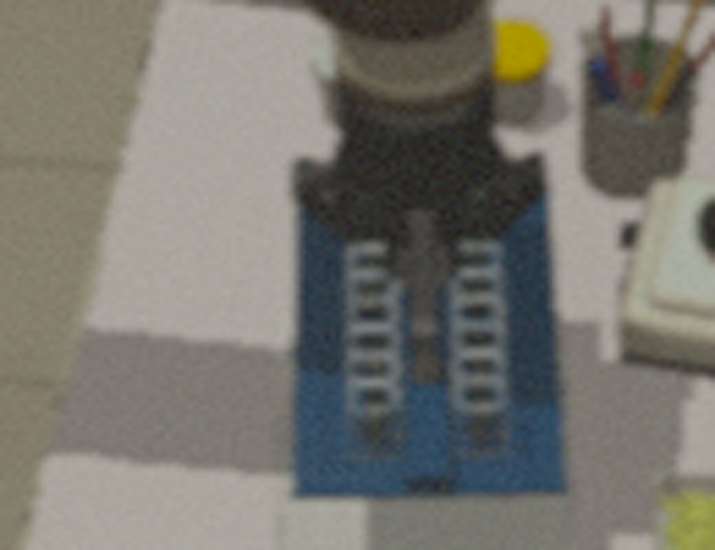

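View pics/top11z.png

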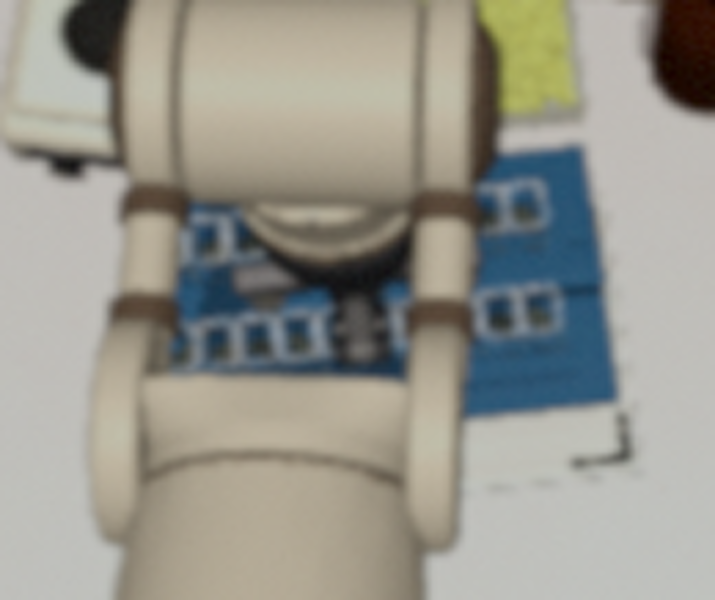

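View pics/top11.png

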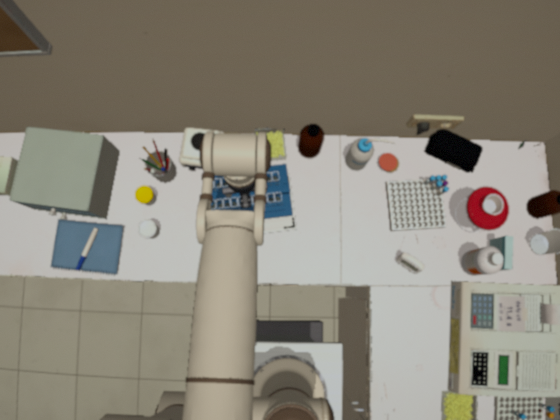

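The carrier hangs level, about 15 cm above where it stood. Both strips are parallel along the rib, and the timer, bottle and cups haven't moved.

```bash
python3 -c "
from workcell import ctrl
print(ctrl.hand_in()); s=ctrl.get_state(); print(s['time_s'],s['position'],s['wrist_force'],s['opening'])"
```

```text
the job is handed in; nothing more can be done
None
the job is handed in; nothing more can be done
```

I pushed the near strip against the rib, then against the end stop, then against the rib again, until the carrier stood firm in its dock (about 5 to 11 N). I then gripped the carrier by its handle at 90 N, lifted it straight up about 152 mm and handed the job in at 16.7 s.

**Strips:** With the arm clear, before the lift, the two strips were parallel and level at the stop end to within about 1 mm. In the air the visible parts still lined up, but the arm hid part of the near strip and the stop end, so I couldn't check the corners directly there.

**Carrier:** The tool was tilted under 0.2° and a plane fitted to the carrier floor was level within 0.3°. The wrist carried a steady load of about 5 N, with the fingers 12 mm apart on the 14 mm bar.

**Bystanders:** The wash bottle and both cups stood where they had been. The timer was partly behind the arm, but what I could see of it had not moved.

**Disagreements:** The two cameras differed by a few mm on absolute positions. I relied on the two strips' relative positions and on contact forces instead.

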